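# Stopper the oil, then pull the dust filter

## Robot

A 6-joint arm with a two-finger parallel gripper is mounted at the origin on the work surface. World frame = base frame: x ahead of the robot, y to its left, z up, the work surface at z = 0. Lengths are in m, angles in rad, forces in N, time in s.
With the tool pointing down it reaches from about 0.375 to 0.9 m from the base axis. Payload 3.1 kg.
Tool frame: the origin (TCP) lies midway between the tips of the shut fingers; the grasp point (between the pads) lies 19 mm behind it (arm.grip_depth is the distance from the TCP to the grasp point, in m); z points along the fingers, y is the line along which they close (so a half turn about z gives the same grasp; the last joint's range is limited). The gripper opens to 85 mm and grips with 20 to 120 N. Pads are 22 mm wide; open, the fingers measure 114 mm over their backs; the gripper's body (76 mm by 85 mm) begins 54 mm behind the grasp point. The pads swing forward as they close: fully open they stand 13 mm farther back than shut.
Start: joints at [-1.46, 0.527, 1.433, -0, 1.181, -0.178], TCP at [0.179, -0.599, 0.209] pointing down, gripper open.
Joint ranges: [-3.08, 3.08], [-0.75, 2.2], [0.22, 2.44], [-1.43, 4.57], [0, 2.65], [-2.85, 2.85]. Speed limits (rad/s): [2.79, 2.79, 3.14, 3.14, 3.14, 3.14].

## Interface

Orientations are given as a unit quaternion [x, y, z, w].
In Python, from cell import arm gives the robot as it stands.
- The arm moves only by the tool send_rows, never from a script. Its argument "rows" is a list of rows, each an object of numbers: "ax", "ay", "az": the turn, a rotation vector about the tool's x, y, z in degrees; "x", "y", "z": the shift along the tool's x, y, z in cm; "grip": the finger opening in cm, from 0 to 8.54. In form: [{"ax": .., "ay": .., "az": .., "x": .., "y": .., "z": .., "grip": ..}, ...]. A call has exactly 10 rows; each row shifts and turns the commanded pose from where the row before left it, along the tool's axes as they then stand; what a row does not reach is not made up. A row lasts 1/10 s, in which the tool goes at most 50 mm and 8.59 degrees, less where a joint would pass 70% of its speed; a pose out of reach is approached as far as the arm can. A call with a gripper value outside its range is refused whole. The fingers move at their own pace and stop on an object; the grip force is fixed at half the most. Time passes only in rows, so rows that do not move let the fingers close, or fill a call up. It gives the time, the measured TCP pose, the force, the opening and the grip force at its end, in the units of the state.
- arm.observe(): the state, without advancing time (a new reading comes with each control period).
- arm.read_camera(name): name is "scene" or "side" or "wrist"; returns a dict with "color" (400x640x3 uint8, red, green, blue), "z_map" (400x640 float32, m along the optical axis (not along the pixel's ray), 0 where there is no reading), "K" (3x3 intrinsics, pixels), "k1" (the pictures are not rectified: a ray, as slopes to the right and down, at radius r is drawn at 1 + k1 r^2 times it, then the intrinsics apply), "xyz" and "attitude" of the camera in the world; the wrist camera has in their place "hand_eye" (4x4, takes a point from camera to tool coordinates, whose origin is the TCP and whose axes are the flange's). Camera axes: x right, y down, z forward; pixel columns grow to the right and rows downward; lengths in m; the calibration is good to about 2 mm. A picture is of the moment at which its call begins: read the wrist's pose just before it.
- arm.finish_job(): hands the job in; it is judged then, once.
The state is a dict: "time_s": time; "joints": joint angles; "joint_velocities": joint speeds; "tau": joint torques, N m; "tcp_pos": TCP position; "tcp_rot": TCP orientation; "wrist_force": force on the tool from outside, world axes, zero at the start; "ft_torque": the same for the moment, N m; "gripper_width": finger opening in m; "finger_force": force on a finger pad.
Only numpy, scipy, OpenCV 4.12 (cv2) and the standard library are available. Lean on these libraries where they do the work, as an engineer would, in place of code of your own. Each camera call takes 0.05 s, during which the arm holds its last target. There are 200 camera calls.

## Task

Take the tapered wooden stopper from its rest and set it fully home in the neck of the open oil bottle, flange down on the rim, and let go of it, so that no grit falls in. Then squeeze together the two side catches of the dust unit's filter cassette, lift the cassette straight out, and finish while still holding it by the squeezed catches, level and still, with its underside about 10 cm above the top of the dust unit. Leave the bottle and everything else on the bench where it stands.

Things in the scene. Friction and masses are not known exactly. Their poses are not given: they have to be found in the camera images.
- stopper: Dark wooden stopper, 57 mm tall, 40 g, upright in its rest. Origin: centre of the plug's underside (8 mm above the bench while in the rest), z up its axis. Tapered plug 18 mm diameter at the foot, 25 mm at z = 22; flange 40 mm diameter, z = 22 to 27, lying on the rest's top; cylindrical knob 22 mm diameter, z = 27 to 57, to grip.
- stopper_rest: Pale wooden block 80 x 80 x 30 mm with one 31 mm hole in the middle, fixed to the bench. Origin at the centre of the underside.
- bottle: Open aluminium oil bottle, loose on the bench, 0.45 kg, 98 mm tall: body 72 mm diameter up to z = 54, sloping shoulder to z = 68, straight neck 38 mm outside, 30 mm inside diameter, up to the rim at z = 98. Origin: centre of the underside. With the stopper home its origin is 76 mm above this one.
- bottle_mouth (a point): Centre of the open bottle's mouth, at the height of the rim, 98 mm above the bench.
- dust_unit: Low grey metal box, fixed, 130 (x) x 110 (y) x 60 mm, black hose stub on its +x face. Origin: centre of the underside. In its top is a well 74 (x) x 46 mm (y), floor 15 mm above the bench, where the cassette stands; under the edges at y = +-23 mm the well widens and the catches' hooks sit under a 10 mm thick lip.
- cassette: Grey plastic filter cassette, 70 (x) x 42 mm (y), 0.2 kg, standing in the unit's well, axes as the unit's (2 mm play). Origin: centre of its underside, z up. Body up to z = 66, middle tower 26 x 18 mm up to z = 92; sprung catches on the +y and -y sides. Their hooks block lifting until both are squeezed over 4 mm; then it lifts straight up.
- catch_left_pad (a point): Centre of the outer face of the +y catch's finger plate: 28 mm from the cassette's middle, 85 mm above its underside. The plate is 36 mm wide (x), 30 mm tall (85 to 115 mm above the bench at the start, its foot 25 mm above the unit's top). Over both plates' outer faces: 56 mm at rest, 44 mm fully squeezed.
- catch_right_pad (a point): The same for the catch on the cassette's -y side.
- catch_left (a joint): How far the +y catch is squeezed in towards the middle: 0 at rest, stop at 0.006 m. Its spring pushes back with 2 N at rest and 4.4 N at the stop.
- catch_right (a joint): The same for the -y catch.
- graver_a: Carving graver: square wooden handle 13 x 13 x 120 mm with a 50 mm steel blade towards its +x, lying on the bench in the gap on the robot's left. Origin under the middle of the handle. Bystander, to be left alone.
- graver_b: A like graver, lying in the gap on the robot's right. Bystander, to be left alone.
- graver_c: A like graver, lying at the far right. Bystander, to be left alone.
- whetstone: Grey whetstone 50 x 150 x 22 mm, lying near the robot on the left. Origin under its centre. Bystander, to be left alone.
- wax_tin: Round steel tin, 64 mm diameter, 45 mm tall, near the robot on the right. Origin under its centre. Bystander, to be left alone.
- full_bottle: Closed aluminium bottle with a black cap, 60 mm diameter, 130 mm tall, at the far left. Origin under its centre. Bystander, to be left alone.
- brush: Bench brush lying at the far side. Origin under its middle. Bystander, to be left alone.
Things that resemble listed ones, but are neither listed nor needed, are in the scene too. Leave any blue look-alike of the dust_unit alone. Several things have the shape of the stopper; the one meant has the colours described above.

How it is judged:
On the way, in this order (a step that is already met when the one before it is completed fails the run):
1. the stopper is home in the open bottle's neck and let go, the cassette still in the unit (z of stopper in the frame of bottle between 0.07 and 0.0795 m and horizontal distance between stopper and bottle_mouth below 0.006 m and angle between the z axis of stopper and the z axis of bottle, either way round below 0.1 rad and angle between bottle's own z axis and vertical below 0.1 rad and contact force between the fingers and stopper below 0.1 N and height (world z) of cassette below 0.03 m), for 0.3 s.
2. the fingers squeeze both catches in, the cassette still in the unit (value of joint each of catch_left, catch_right above 0.004 m and contact force between the fingers and catch_left above 2 N and contact force between the fingers and catch_right above 2 N and height (world z) of cassette below 0.03 m), for 0.1 s.
At the end, for the whole second after the job is handed in: Stopper home in the open bottle (within 3.5 mm of the rim, 6 mm of centre), untouched; bottle upright; fingers pinch both catches (over 4 mm in, over 2 N each); cassette underside over 110 mm above the bench, clear of the unit, within 0.2 rad of level, under 3 cm/s (z of stopper in the frame of bottle between 0.07 and 0.0795 m and horizontal distance between stopper and bottle_mouth below 0.006 m and angle between the z axis of stopper and the z axis of bottle, either way round below 0.1 rad and angle between bottle's own z axis and vertical below 0.1 rad and contact force between the fingers and stopper below 0.1 N and value of joint each of catch_left, catch_right above 0.004 m and contact force between the fingers and catch_left above 2 N and contact force between the fingers and catch_right above 2 N and height (world z) of cassette above 0.11 m and contact force between cassette and dust_unit below 0.1 N and angle between cassette's own z axis and vertical below 0.2 rad and linear speed of cassette below 0.03 m/s); the arm keeps its last pose, push and grip.
It fails at once if the open bottle is tipped (0.35 rad) or shifted by more than 40 mm (angle between bottle's own z axis and vertical above 0.35 rad or distance of bottle from where it was at the start of the episode above 0.04 m).
It fails at once if the cassette is tipped by more than 0.5 rad (angle between cassette's own z axis and vertical above 0.5 rad).
It fails at once if a bystander is shifted by more than 30 mm (distance of any of graver_a, graver_b, graver_c, whetstone, wax_tin, full_bottle, brush from where it was at the start of the episode above 0.03 m).
It also fails if it takes over 58 s, if anything falls off the work surface, if the arm or the gripper's body presses on something with over 40 N, if the wrist force passes 120 N, or if a joint passes its speed limit or range.

## Working session

There is one attempt and no reset: what is moved stays moved. The work goes in short steps, Python scripts to look and compute and a tool call to move; the robot and the scene stay as the last step left them, time stands still between calls to the robot, and variables do not carry over. Pictures are saved under pics/ and viewed, at most 11 in all, crops included, and the job is handed in when it is done.

Besides the shell and the picture viewer there is one more tool, called as name(argument=value, ...), one argument or row to a line, values as JSON. send_rows: Moves the arm, as the interface text tells. Its arguments: {"type":"object","properties":{"rows":{"type":"array","items":{"type":"object","properties":{"ax":{"type":"number"},"ay":{"type":"number"},"az":{"type":"number"},"x":{"type":"number"},"y":{"type":"number"},"z":{"type":"number"},"grip":{"type":"number"}}}}},"required":["rows"]}

```bash
ls; mkdir -p pics
cat > h.py <<'E'
import numpy as np, cv2
from scipy.spatial.transform import Rotation as R
from cell import arm
def cam(name):
    s=arm.observe(); c=arm.read_camera(name)
    if 'hand_eye' in c:
        T=np.eye(4);T[:3,:3]=R.from_quat(s['tcp_rot']).as_matrix();T[:3,3]=s['tcp_pos'];T=T@np.array(c['hand_eye'])
    else:
        T=np.eye(4);a=np.array(c['attitude'],float)
        T[:3,:3]=a if a.shape==(3,3) else R.from_quat(a).as_matrix();T[:3,3]=c['xyz']
    c['T']=T; return c
def rays(c,uv):
    uv=np.atleast_2d(np.array(uv,float)).reshape(-1,1,2)
    n=cv2.undistortPoints(uv,np.array(c['K'],float),np.array([c['k1'],0,0,0],float)).reshape(-1,2)
    return np.c_[n,np.ones(len(n))]
def plane(c,uv,z):
    d=rays(c,uv)@c['T'][:3,:3].T; o=c['T'][:3,3]
    return o+d*((z-o[2])/d[:,2])[:,None]
def cloud(c):
    v,u=np.mgrid[:400,:640]; d=rays(c,np.c_[u.ravel(),v.ravel()])*c['z_map'].reshape(-1,1)
    P=d@c['T'][:3,:3].T+c['T'][:3,3]; P[c['z_map'].ravel()==0]=np.nan
    return P.reshape(400,640,3)
def save(c,f,k=1): cv2.imwrite('pics/'+f,c['color'][:,:,::-1])
E
python3 - <<'E'
from h import *
for n in('scene','side'):
    c=cam(n);save(c,n+'0.png');print(n,c['T'].round(3).tolist(),c['k1'],np.array(c['K']).tolist())
    np.savez(n+'.npz',P=cloud(c),C=c['color'])
s=arm.observe();print(s); print(arm.grip_depth)
E
```

```text
pics
scene [[0.573, 0.679, -0.459, 0.974], [0.819, -0.477, 0.319, -0.387], [-0.002, -0.559, -0.829, 0.865], [0.0, 0.0, 0.0, 1.0]] 0.005057080175134815 [[371.2462057994, 0.0, 315.4264792764559], [0.0, 371.2462057994, 205.49638520168503], [0.0, 0.0, 1.0]]
side [[-0.945, -0.167, 0.28, 0.213], [-0.326, 0.458, -0.827, 0.891], [0.01, -0.873, -0.488, 0.646], [0.0, 0.0, 0.0, 1.0]] -0.07087866551583455 [[437.0067070722872, 0.0, 314.8648543679067], [0.0, 437.0067070722872, 200.48535503726916], [0.0, 0.0, 1.0]]
{'time_s': 0.1, 'joints': array([-1.45950705e+00,  5.28339570e-01,  1.43377904e+00, -1.58542852e-05,
        1.18141536e+00, -1.78480937e-01]), 'joint_velocities': array([ 0.00051928, -0.00318871, -0.00543812, -0.00059788,  0.00033054,
       -0.00022869]), 'tau': array([ 6.43901676e-04, -4.43303919e+01, -1.78586537e+01, -2.75717193e-04,
        3.86300831e-03, -8.01145092e-06]), 'tcp_pos': array([ 0.17853964, -0.59823523,  0.20855064]), 'tcp_rot': array([ 9.89521599e-01,  1.44381659e-01,  2.52771349e-05, -9.70353480e-04]), 'wrist_force': array([-0.28167683, -0.72956845, -0.23649283]), 'ft_torque': array([ 0.00312347, -0.03205098, -0.00759674]), 'finger_force': 0.0, 'gripper_width': 0.08541633696516718}
0.0187
```

View pics/scene0.png

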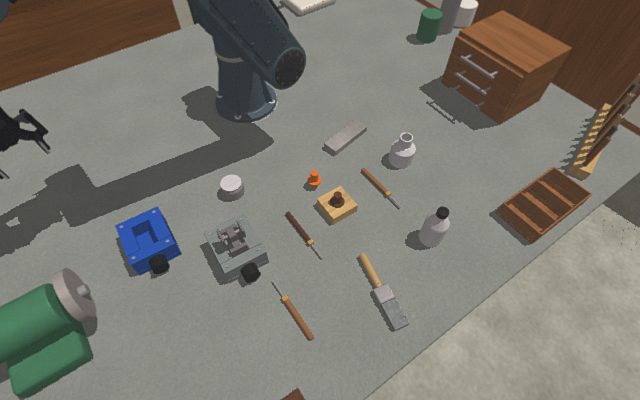

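View pics/side0.png

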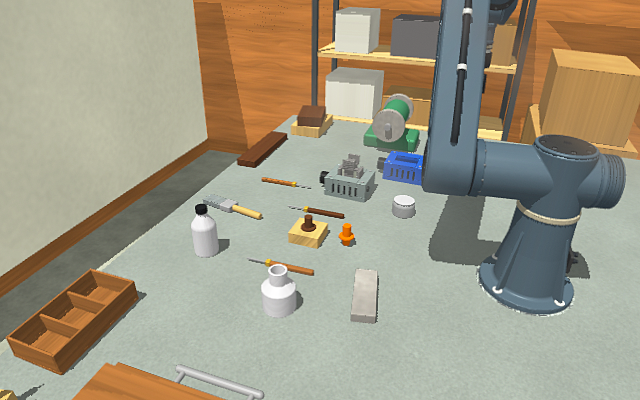

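The scene view shows the stopper in its pale rest at (337,203), the open bottle at (403,150), the grey unit with cassette at (236,245), an orange look-alike at (314,178) and a blue unit at (148,240). The side view agrees: stopper (308,225), bottle (279,290), unit (348,180).

Run:
```python
import numpy as np,cv2
def box(P,u0,u1,v0,v1,z0,z1):
    Q=P[v0:v1,u0:u1].reshape(-1,3);Q=Q[np.isfinite(Q[:,0])];return Q[(Q[:,2]>z0)&(Q[:,2]<z1)]
def rep(n,Q):
    if len(Q)<3: print(n,len(Q));return
    q=Q[:,:2].astype(np.float32);r=cv2.minAreaRect((q*1000).astype(np.float32))
    print(n,len(Q),'med',np.median(Q,0).round(4),'mid',((q.min(0)+q.max(0))/2).round(4),'ext',(q.max(0)-q.min(0)).round(4),'rect',np.round(r[0],1),np.round(r[1],1),round(r[2],1),'ztop',Q[:,2].max().round(4))
d=np.load('scene.npz');P=d['P'];s=np.load('side.npz')['P']
for nm,P,B in(('scene',d['P'],dict(st=(320,358,185,225),bo=(385,420,128,172),un=(200,275,208,285))),('side',s,dict(st=(285,330,210,250),bo=(258,300,260,320),un=(318,378,145,203)))):
    print(nm)
    rep('rest top',box(P,*B['st'],.024,.032));rep('flange',box(P,*B['st'],.033,.04));rep('knob',box(P,*B['st'],.045,.075))
    rep('knobtop',box(P,*B['st'],.061,.075))
    rep('neck',box(P,*B['bo'],.078,.11));rep('rim',box(P,*B['bo'],.095,.105));rep('body',box(P,*B['bo'],.01,.05))
    rep('unit top',box(P,*B['un'],.055,.065));rep('plates',box(P,*B['un'],.088,.12));rep('casstop',box(P,*B['un'],.102,.125))
    rep('bench',P[300:320,200:220].reshape(-1,3))
```

```text
scene
rest top 504 med [ 0.5429 -0.0182  0.03  ] mid [ 0.535  -0.0109] ext [0.0814 0.0835] rect [534.9 -10.6] [82.9 81.1] 89.1 ztop 0.032
flange 101 med [ 0.5422 -0.0159  0.0348] mid [ 0.5358 -0.0079] ext [0.0799 0.07  ] rect [535.8  -7.9] [68.  78.6] 87.9 ztop 0.0396
knob 69 med [ 0.5387 -0.014   0.0634] mid [ 0.5351 -0.0119] ext [0.0203 0.0211] rect [535.6 -11.9] [19.8 21.2] 5.3 ztop 0.0683
knobtop 46 med [ 0.5357 -0.0121  0.0654] mid [ 0.5351 -0.0119] ext [0.0203 0.0211] rect [535.9 -12. ] [19.2 21.5] 19.0 ztop 0.0683
neck 153 med [0.5048 0.2531 0.091 ] mid [0.5053 0.2539] ext [0.0377 0.0405] rect [505.5 253. ] [36.3 39.2] 32.9 ztop 0.1032
rim 52 med [0.5038 0.2557 0.0977] mid [0.505  0.2546] ext [0.0372 0.0392] rect [505.3 253.1] [34.3 39.4] 45.4 ztop 0.1032
body 221 med [0.5263 0.227  0.031 ] mid [0.5103 0.2447] ext [0.0624 0.0546] rect [517.4 237.4] [70.6 33.4] 37.2 ztop 0.0499
unit top 1491 med [ 0.5188 -0.3083  0.0604] mid [ 0.5013 -0.3016] ext [0.1365 0.1165] rect [ 501.8 -301.5] [110.  132.3] 86.4 ztop 0.0648
plates 279 med [ 0.505  -0.3022  0.1061] mid [ 0.502  -0.3017] ex
[... 1025 characters left out ...]
ect [505.5 257.8] [37.2 38. ] 60.2 ztop 0.1008
body 614 med [0.4982 0.2831 0.0253] mid [0.5392 0.2112] ext [0.14   0.1668] rect [522.5 200.3] [ 93.1 191.9] 28.5 ztop 0.0499
unit top 505 med [ 0.4906 -0.2725  0.0611] mid [ 0.5024 -0.2966] ext [0.1357 0.1169] rect [ 501.7 -298.2] [116.7 130.9] 86.5 ztop 0.0648
plates 203 med [ 0.5001 -0.2752  0.1059] mid [ 0.5022 -0.297 ] ext [0.0399 0.063 ] rect [ 502.3 -297.2] [62.3 36.9] 86.5 ztop 0.1172
casstop 129 med [ 0.5021 -0.2976  0.1094] mid [ 0.5022 -0.2978] ext [0.0399 0.0614] rect [ 502.3 -297.5] [61.8 35.8] 85.3 ztop 0.1172
bench 400 med [0.6373 0.3172 0.001 ] mid [0.6378 0.3154] ext [0.0658 0.0638] rect [638.3 316.1] [40.8 66.2] 29.6 ztop 0.004
```

send_rows(
  rows=[
    {"az": 6.8},
    {"az": 6.8},
    {"az": 6.7},
    {"x": 2.27,"y": -4.35},
    {"x": 2.27,"y": -4.35},
    {"x": 2.27,"y": -4.35},
    {"x": 2.27,"y": -4.35},
    {"x": 2.27,"y": -4.35},
    {"x": 2.27,"y": -4.35},
    {"x": 2.27,"y": -4.35},
  ],
)

```text
schema error: expected keys ax, ay, az, x, y, z, grip
```

send_rows(
  rows=[
    {"x": 2.27,"y": -4.35},
    {"x": 2.27,"y": -4.35},
    {"x": 2.27,"y": -4.35},
    {"x": 2.27,"y": -4.35},
    {"x": 2.27,"y": -4.35},
    {"x": 2.27,"y": -4.35},
    {"x": 2.27,"y": -4.35},
    {"z": 1},
    {"z": 0},
    {"z": 0},
  ],
)

```text
schema error: expected keys ax, ay, az, x, y, z, grip
```

```bash
cat >> h.py <<'E'
def go(tgt,yaw=None):
    s=arm.observe();r=R.from_quat(s['tcp_rot']);print('tcp',np.round(s['tcp_pos'],4),'t',s['time_s'],'grip',s['gripper_width'],s['finger_force'],'F',np.round(s['wrist_force'],1))
    M=r.as_matrix();print('tool shift cm',(M.T@(np.array(tgt)-s['tcp_pos'])*100).round(2),'yaw',np.degrees(np.arctan2(M[1,0],M[0,0])).round(2),'zaxis',M[:,2].round(4))
E
python3 - <<'E'
from h import *
c=cam('wrist');save(c,'w1.png');print(np.array(c['hand_eye']).round(3).tolist())
P=cloud(c);
o=P.reshape(-1,3)
for z0,z1 in((.061,.072),(.027,.032)):
    Q=o[(o[:,2]>z0)&(o[:,2]<z1)&(abs(o[:,0]-.5355)<.06)&(abs(o[:,1]+.01)<.06)];print(len(Q))
    if len(Q)>5: print(cv2.minAreaRect((Q[:,:2]*1000).astype(np.float32)),np.median(Q,0))
go([.5355,-.0095,.039])
E
```

```text
[[-0.002, -0.957, -0.29, 0.074], [1.0, -0.002, 0.0, -0.0], [-0.001, -0.29, 0.957, -0.164], [0.0, 0.0, 0.0, 1.0]]
0
0
tcp [ 0.1786 -0.5983  0.2086] t 0.15 grip 0.08538096686091351 0.0 F [ 1.9  0.7 -0.7]
tool shift cm [ 51.03 -46.2   17.06] yaw 16.61 zaxis [-2.0e-04  1.7e-03 -1.0e+00]
```

View pics/w1.png

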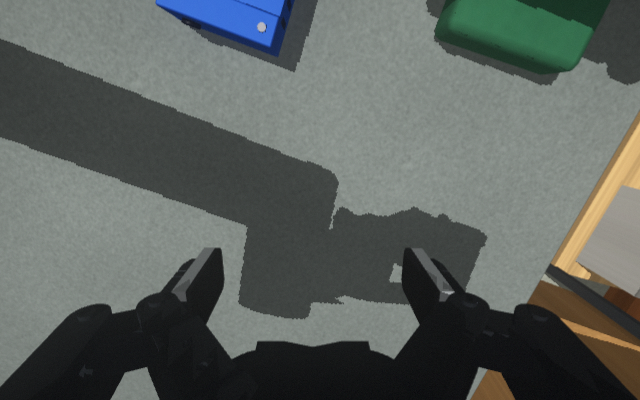

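The move calls were refused because every key is required. The picture therefore shows only the start pose, with the fingertips at (215,255) and (410,255) over bare bench. I'll resend with all keys.

send_rows(
  rows=[
    {"ax": 0,"ay": 0,"az": 6.8,"x": 0,"y": 0,"z": 0,"grip": 8.5},
    {"ax": 0,"ay": 0,"az": 6.8,"x": 0,"y": 0,"z": 0,"grip": 8.5},
    {"ax": 0,"ay": 0,"az": 6.7,"x": 0,"y": 0,"z": 0,"grip": 8.5},
    {"ax": 0,"ay": 0,"az": 0,"x": 2.27,"y": -4.35,"z": 0,"grip": 8.5},
    {"ax": 0,"ay": 0,"az": 0,"x": 2.27,"y": -4.35,"z": 0,"grip": 8.5},
    {"ax": 0,"ay": 0,"az": 0,"x": 2.27,"y": -4.35,"z": 0,"grip": 8.5},
    {"ax": 0,"ay": 0,"az": 0,"x": 2.27,"y": -4.35,"z": 0,"grip": 8.5},
    {"ax": 0,"ay": 0,"az": 0,"x": 2.27,"y": -4.35,"z": 0,"grip": 8.5},
    {"ax": 0,"ay": 0,"az": 0,"x": 2.27,"y": -4.35,"z": 0,"grip": 8.5},
    {"ax": 0,"ay": 0,"az": 0,"x": 2.27,"y": -4.35,"z": 0,"grip": 8.5},
  ],
)

```text
time_s: 1.15
tcp_pos: [0.3574, -0.3035, 0.2094]
tcp_rot: [0.999, -0.033, 0.0, -0.0]
wrist_force: [1.0, 0.1, 0.1]
gripper_width: 0.0848
finger_force: 0.0
```

send_rows(
  rows=[
    {"ax": 0,"ay": 0,"az": 0,"x": 2.27,"y": -4.35,"z": 0,"grip": 8.5},
    {"ax": 0,"ay": 0,"az": 0,"x": 2.27,"y": -4.35,"z": 0,"grip": 8.5},
    {"ax": 0,"ay": 0,"az": 0,"x": 2.27,"y": -4.35,"z": 0,"grip": 8.5},
    {"ax": 0,"ay": 0,"az": 0,"x": 2.27,"y": -4.35,"z": 0,"grip": 8.5},
    {"ax": 0,"ay": 0,"az": 0,"x": 2.27,"y": -4.35,"z": 0,"grip": 8.5},
    {"ax": 0,"ay": 0,"az": 0,"x": 2.27,"y": -4.35,"z": 0,"grip": 8.5},
    {"ax": 0,"ay": 0,"az": 0,"x": 2.27,"y": -4.35,"z": 0,"grip": 8.5},
    {"ax": 0,"ay": 0,"az": 0,"x": 0,"y": 0,"z": 3,"grip": 8.5},
    {"ax": 0,"ay": 0,"az": 0,"x": 0,"y": 0,"z": 0,"grip": 8.5},
    {"ax": 0,"ay": 0,"az": 0,"x": 0,"y": 0,"z": 0,"grip": 8.5},
  ],
)

```text
time_s: 2.15
tcp_pos: [0.534, -0.0116, 0.1789]
tcp_rot: [0.999, -0.032, -0.001, -0.0]
wrist_force: [0.1, 0.0, 0.4]
gripper_width: 0.0849
finger_force: 0.0
```

Run:
```python
from h import *
c=cam('wrist');save(c,'w2.png')
o=cloud(c).reshape(-1,3)
for z0,z1 in((.061,.072),(.027,.032)):
    Q=o[(o[:,2]>z0)&(o[:,2]<z1)&(abs(o[:,0]-.5355)<.06)&(abs(o[:,1]+.01)<.06)];print(len(Q))
    if len(Q)>5: print(cv2.minAreaRect((Q[:,:2]*1000).astype(np.float32)),np.median(Q,0))
go([.5355,-.0095,.039])
```

```text
391
((535.2366943359375, -9.252056121826172), (20.78912925720215, 20.636825561523438), 85.919677734375) [ 0.53556198 -0.00901275  0.06376249]
4550
((534.858642578125, -9.142948150634766), (80.1508560180664, 80.3276138305664), 88.57039642333984) [ 0.53984903 -0.00978869  0.02892526]
tcp [ 0.5347 -0.0123  0.1797] t 2.2 grip 0.08493122681935505 0.0 F [ 0.5 -0.4  0.5]
tool shift cm [ 0.07 -0.28 14.07] yaw -3.75 zaxis [-6.e-04 -1.e-04 -1.e+00]
```

View pics/w2.png

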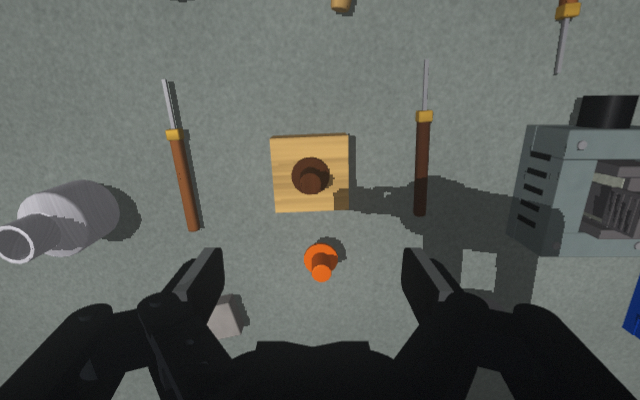

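The stopper knob at (312,178) is seen close up at (0.5353, -0.0092). The gravers at (180,150) and (423,160) are clear of the fingers. Going down now.

send_rows(
  rows=[
    {"ax": 0,"ay": 0,"az": 0,"x": 0.08,"y": -0.28,"z": 2,"grip": 8.5},
    {"ax": 0,"ay": 0,"az": 0,"x": 0,"y": 0,"z": 2.5,"grip": 8.5},
    {"ax": 0,"ay": 0,"az": 0,"x": 0,"y": 0,"z": 2.5,"grip": 8.5},
    {"ax": 0,"ay": 0,"az": 0,"x": 0,"y": 0,"z": 2.5,"grip": 8.5},
    {"ax": 0,"ay": 0,"az": 0,"x": 0,"y": 0,"z": 2,"grip": 8.5},
    {"ax": 0,"ay": 0,"az": 0,"x": 0,"y": 0,"z": 1.5,"grip": 8.5},
    {"ax": 0,"ay": 0,"az": 0,"x": 0,"y": 0,"z": 0.5,"grip": 8.5},
    {"ax": 0,"ay": 0,"az": 0,"x": 0,"y": 0,"z": 0.3,"grip": 6},
    {"ax": 0,"ay": 0,"az": 0,"x": 0,"y": 0,"z": 0.2,"grip": 4},
    {"ax": 0,"ay": 0,"az": 0,"x": 0,"y": 0,"z": 0,"grip": 3},
  ],
)

```text
time_s: 3.2
tcp_pos: [0.5366, -0.0093, 0.0401]
tcp_rot: [0.999, -0.032, 0.001, 0.0]
wrist_force: [-0.4, 0.7, -1.0]
gripper_width: 0.0436
finger_force: 0.0
```

Run:
```python
from h import *
go([.5354,-.0093,.039]);
```

```text
tcp [ 0.5366 -0.0093  0.0401] t 3.2 grip 0.04361672608341595 0.0 F [-0.4  0.7 -1. ]
tool shift cm [-0.12  0.01  0.11] yaw -3.72 zaxis [ 1.4e-03 -3.0e-04 -1.0e+00]
```

Close, then lift to clear the bottle.

send_rows(
  rows=[
    {"ax": 0,"ay": 0,"az": 0,"x": -0.1,"y": 0,"z": 0.0,"grip": 1.5},
    {"ax": 0,"ay": 0,"az": 0,"x": 0,"y": 0,"z": 0,"grip": 1.5},
    {"ax": 0,"ay": 0,"az": 0,"x": 0,"y": 0,"z": 0,"grip": 1.5},
    {"ax": 0,"ay": 0,"az": 0,"x": 0,"y": 0,"z": 0,"grip": 1.5},
    {"ax": 0,"ay": 0,"az": 0,"x": 0,"y": 0,"z": 0,"grip": 1.5},
    {"ax": 0,"ay": 0,"az": 0,"x": 0,"y": 0,"z": 0,"grip": 1.5},
    {"ax": 0,"ay": 0,"az": 0,"x": 0,"y": 0,"z": -1,"grip": 1.5},
    {"ax": 0,"ay": 0,"az": 0,"x": 0,"y": 0,"z": -2,"grip": 1.5},
    {"ax": 0,"ay": 0,"az": 0,"x": 0,"y": 0,"z": -3,"grip": 1.5},
    {"ax": 0,"ay": 0,"az": 0,"x": 0,"y": 0,"z": -3,"grip": 1.5},
  ],
)

```text
time_s: 4.2
tcp_pos: [0.5345, -0.0086, 0.1304]
tcp_rot: [0.999, -0.032, -0.001, -0.0]
wrist_force: [0.9, 0.3, -0.9]
gripper_width: 0.0167
finger_force: 58.7
```

Run:
```python
from h import *
go([.505,.2555,.18]);
```

```text
tcp [ 0.5345 -0.0086  0.1304] t 4.2 grip 0.016708131045290127 58.654977679252625 F [ 0.9  0.3 -0.9]
tool shift cm [ -4.65 -26.16  -4.94] yaw -3.69 zaxis [-1.1e-03  4.0e-04 -1.0e+00]
```

Run:
```python
from h import *
c=cam('side');i=c['color'][140:290,220:420,::-1];i=cv2.resize(i,None,fx=2,fy=2,interpolation=2)
w=cam('wrist');j=w['color'][100:400,140:500,::-1]
cv2.imwrite('pics/m3.png',np.hstack([i,j]))
```

```text
(no output)
```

View pics/m3.png

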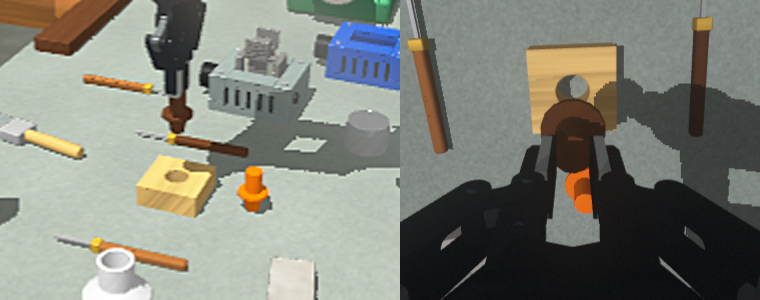

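The stopper hangs upright in the fingers, with its flange at about (312,228) in the wrist view and the rest empty. The opening reads small, so I'll measure where the stopper sits relative to the tool.

Run:
```python
from h import *
s=arm.observe();c=cam('wrist')
v,u=np.mgrid[:400,:640];C=c['color'].astype(int)
m=(u>270)&(u<350)&(v>190)&(v<260)&(C[...,0]-C[...,2]>15)&(C[...,0]<130)&(c['z_map']>0)&(c['z_map']<.35)
d=rays(c,np.c_[u[m],v[m]])*c['z_map'][m][:,None]
H=np.array(c['hand_eye']);T=d@H[:3,:3].T+H[:3,3]
print(m.sum(),'tool frame min/max',T.min(0).round(4),T.max(0).round(4))
for z0,z1 in((-.03,0),(0,.006),(.006,.012),(.012,.02),(.02,.03),(.03,.05)):
    q=T[(T[:,2]>z0)&(T[:,2]<z1)]
    if len(q):print(z0,len(q),q.min(0).round(4),q.max(0).round(4))
S=cam('side');P=cloud(S);C=S['color'].astype(int)
m=(C[...,0]-C[...,2]>15)&(C[...,0]<130)&(np.linalg.norm(P[...,:2]-s['tcp_pos'][:2],axis=2)<.04)&(P[...,2]>.07)
q=P[m];print(s['tcp_pos'],len(q))
for z in np.arange(.07,.17,.006):
    k=q[(q[:,2]>=z)&(q[:,2]<z+.006)]
    if len(k): print(round(z,3),len(k),k.min(0).round(4),k.max(0).round(4))
```

```text
3285 tool frame min/max [-0.0568 -0.0194 -0.026 ] [0.0194 0.0385 0.1355]
-0.03 1294 [-0.0035 -0.0153 -0.026 ] [ 0.0116  0.0104 -0.    ]
0 406 [-0.0034 -0.0192  0.    ] [0.0187 0.0193 0.006 ]
0.006 1073 [-0.0053 -0.0194  0.006 ] [0.0194 0.0195 0.0112]
[ 0.53804506 -0.00926763  0.13361054] 231
0.1 9 [ 0.5285 -0.0072  0.1003] [0.5396 0.0035 0.1058]
0.106 15 [ 0.5279 -0.0104  0.1063] [0.5423 0.0023 0.112 ]
0.112 10 [ 0.5265 -0.0075  0.1121] [0.5426 0.0045 0.117 ]
0.118 6 [0.526  0.0024 0.118 ] [0.5414 0.0092 0.1238]
0.124 60 [ 0.5176 -0.0283  0.1242] [0.5535 0.0134 0.13  ]
0.13 20 [ 0.5266 -0.0082  0.1304] [0.5469 0.0035 0.1356]
0.136 18 [ 0.5267 -0.0101  0.136 ] [0.5425 0.0047 0.142 ]
0.142 14 [ 0.5263 -0.0055  0.1435] [0.5429 0.0033 0.1472]
0.148 17 [ 0.5268 -0.0087  0.1481] [0.543  0.0048 0.1535]
0.154 4 [ 0.5272 -0.0203  0.1552] [0.5321 0.0078 0.1569]
```

send_rows(
  rows=[
    {"ax": 0,"ay": 0,"az": 0,"x": 0,"y": 0,"z": -3,"grip": 1.5},
    {"ax": 0,"ay": 0,"az": 0,"x": -0.6,"y": -3.25,"z": -3,"grip": 1.5},
    {"ax": 0,"ay": 0,"az": 0,"x": -0.6,"y": -3.25,"z": 0,"grip": 1.5},
    {"ax": 0,"ay": 0,"az": 0,"x": -0.6,"y": -3.25,"z": 0,"grip": 1.5},
    {"ax": 0,"ay": 0,"az": 0,"x": -0.6,"y": -3.25,"z": 0,"grip": 1.5},
    {"ax": 0,"ay": 0,"az": 0,"x": -0.6,"y": -3.25,"z": 0,"grip": 1.5},
    {"ax": 0,"ay": 0,"az": 0,"x": -0.6,"y": -3.25,"z": 0,"grip": 1.5},
    {"ax": 0,"ay": 0,"az": 0,"x": -0.6,"y": -3.25,"z": 0,"grip": 1.5},
    {"ax": 0,"ay": 0,"az": 0,"x": -0.6,"y": -3.25,"z": 0,"grip": 1.5},
    {"ax": 0,"ay": 0,"az": 0,"x": 0,"y": 0,"z": 0,"grip": 1.5},
  ],
)

```text
time_s: 5.4
tcp_pos: [0.502, 0.257, 0.1878]
tcp_rot: [1.0, -0.03, -0.002, -0.0]
wrist_force: [0.1, -0.5, -0.9]
gripper_width: 0.017
finger_force: 58.8
```

Run:
```python
from h import *
c=cam('wrist');save(c,'w4.png')
P=cloud(c);o=P.reshape(-1,3)
Q=o[(o[:,2]>.09)&(o[:,2]<.104)&(abs(o[:,0]-.505)<.04)&(abs(o[:,1]-.255)<.04)];print(len(Q))
if len(Q)>5: print(cv2.minAreaRect((Q[:,:2]*1000).astype(np.float32)),cv2.minEnclosingCircle((Q[:,:2]*1000).astype(np.float32)),Q.min(0),Q.max(0))
go([.5052,.2555,.13])
```

```text
492
((508.11468505859375, 256.3003234863281), (36.53121566772461, 30.815773010253906), 87.3321762084961) ((505.15802001953125, 256.2099609375), 18.94856071472168) [0.49216282 0.23815298 0.09016011] [0.52341535 0.27481373 0.0988548 ]
tcp [0.5023 0.255  0.1878] t 5.45 grip 0.01651254984763765 58.80823731422424 F [ 0.9 -0.9 -0.6]
tool shift cm [ 0.3  -0.07  5.78] yaw -3.49 zaxis [-3.1e-03 -9.0e-04 -1.0e+00]
```

View pics/w4.png

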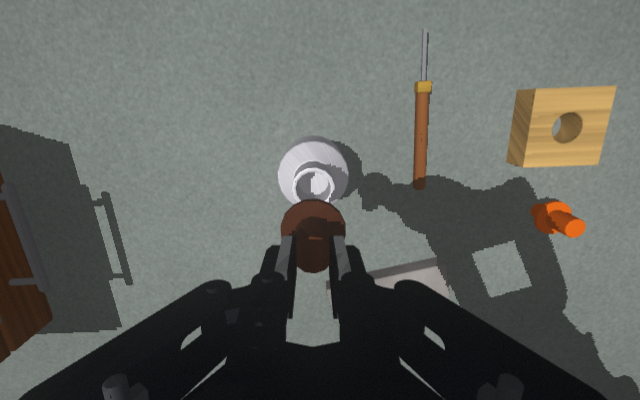

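The mouth at (316,185) measures (0.505, 0.256), directly below and slightly ahead of the stopper. I'll correct and go down to just above the rim.

send_rows(
  rows=[
    {"ax": 0,"ay": 0,"az": 0,"x": 0.25,"y": -0.06,"z": 0.5,"grip": 1.5},
    {"ax": 0,"ay": 0,"az": 0,"x": 0,"y": 0,"z": 1,"grip": 1.5},
    {"ax": 0,"ay": 0,"az": 0,"x": 0,"y": 0,"z": 1,"grip": 1.5},
    {"ax": 0,"ay": 0,"az": 0,"x": 0,"y": 0,"z": 1,"grip": 1.5},
    {"ax": 0,"ay": 0,"az": 0,"x": 0,"y": 0,"z": 0.8,"grip": 1.5},
    {"ax": 0,"ay": 0,"az": 0,"x": 0,"y": 0,"z": 0.4,"grip": 1.5},
    {"ax": 0,"ay": 0,"az": 0,"x": 0,"y": 0,"z": 0,"grip": 1.5},
    {"ax": 0,"ay": 0,"az": 0,"x": 0,"y": 0,"z": 0,"grip": 1.5},
    {"ax": 0,"ay": 0,"az": 0,"x": 0,"y": 0,"z": 0,"grip": 1.5},
    {"ax": 0,"ay": 0,"az": 0,"x": 0,"y": 0,"z": 0,"grip": 1.5},
  ],
)

```text
time_s: 6.45
tcp_pos: [0.5067, 0.2543, 0.1429]
tcp_rot: [0.999, -0.032, 0.001, -0.0]
wrist_force: [0.5, -0.9, -0.3]
gripper_width: 0.0171
finger_force: 58.8
```

Run:
```python
from h import *
for k in range(3):
    cam('wrist');go([.5052,.256,.107])
a=cam('side')['color'][190:320,200:360,::-1];b=cam('scene')['color'][60:190,340:500,::-1]
cv2.imwrite('pics/m5.png',cv2.resize(np.hstack([a,b]),None,fx=2.5,fy=2.5,interpolation=2))
```

```text
tcp [0.5066 0.2543 0.1429] t 6.5 grip 0.016786169056319546 58.808775544166565 F [-0.3  0.5 -0.4]
tool shift cm [-0.16 -0.16  3.59] yaw -3.69 zaxis [ 9.e-04  2.e-04 -1.e+00]
tcp [0.5066 0.2543 0.1428] t 6.55 grip 0.016676481512857815 58.80906164646149 F [-0.5 -0.2 -0.6]
tool shift cm [-0.15 -0.16  3.58] yaw -3.69 zaxis [ 8.e-04  2.e-04 -1.e+00]
tcp [0.5065 0.2542 0.1427] t 6.6 grip 0.017101218243348624 58.80865395069122 F [-0.5 -0.3 -0.4]
tool shift cm [-0.15 -0.17  3.57] yaw -3.69 zaxis [ 6.e-04  2.e-04 -1.e+00]
```

View pics/m5.png

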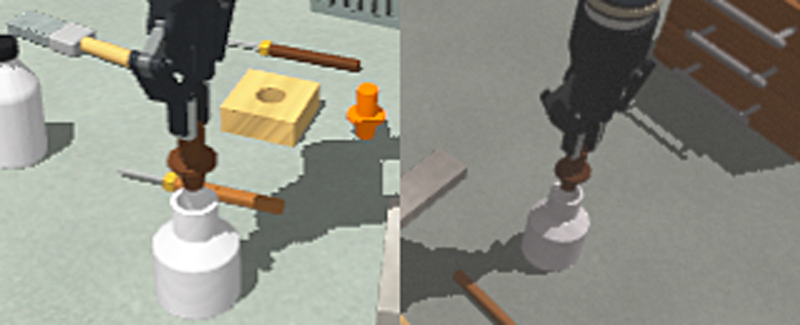

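Both views show the plug's foot over the mouth: side crop (193,195), scene crop (567,190). Lowering gently to just above home and watching the force.

send_rows(
  rows=[
    {"ax": 0,"ay": 0,"az": 0,"x": -0.1,"y": -0.13,"z": 0,"grip": 1.5},
    {"ax": 0,"ay": 0,"az": 0,"x": 0,"y": 0,"z": 0.5,"grip": 1.5},
    {"ax": 0,"ay": 0,"az": 0,"x": 0,"y": 0,"z": 0.5,"grip": 1.5},
    {"ax": 0,"ay": 0,"az": 0,"x": 0,"y": 0,"z": 0.5,"grip": 1.5},
    {"ax": 0,"ay": 0,"az": 0,"x": 0,"y": 0,"z": 0.5,"grip": 1.5},
    {"ax": 0,"ay": 0,"az": 0,"x": 0,"y": 0,"z": 0.4,"grip": 1.5},
    {"ax": 0,"ay": 0,"az": 0,"x": 0,"y": 0,"z": 0.3,"grip": 1.5},
    {"ax": 0,"ay": 0,"az": 0,"x": 0,"y": 0,"z": 0.3,"grip": 1.5},
    {"ax": 0,"ay": 0,"az": 0,"x": 0,"y": 0,"z": 0.2,"grip": 1.5},
    {"ax": 0,"ay": 0,"az": 0,"x": 0,"y": 0,"z": 0,"grip": 1.5},
  ],
)

```text
time_s: 7.7
tcp_pos: [0.5053, 0.2554, 0.1102]
tcp_rot: [0.999, -0.032, -0.0, 0.0]
wrist_force: [-0.5, -0.5, -0.3]
gripper_width: 0.0168
finger_force: 58.8
```

Run:
```python
from h import *
go([.5052,.256,.107])
```

```text
tcp [0.5053 0.2554 0.1102] t 7.7 grip 0.016766637014273524 58.80847871303558 F [-0.5 -0.5 -0.3]
tool shift cm [-0.02 -0.05  0.32] yaw -3.7 zaxis [-4.e-04 -1.e-04 -1.e+00]
```

No contact yet. I'll lower in small steps until the flange bears on the rim.

send_rows(
  rows=[
    {"ax": 0,"ay": 0,"az": 0,"x": 0,"y": 0,"z": 0.1,"grip": 1.5},
    {"ax": 0,"ay": 0,"az": 0,"x": 0,"y": 0,"z": 0.1,"grip": 1.5},
    {"ax": 0,"ay": 0,"az": 0,"x": 0,"y": 0,"z": 0.05,"grip": 1.5},
    {"ax": 0,"ay": 0,"az": 0,"x": 0,"y": 0,"z": 0,"grip": 1.5},
    {"ax": 0,"ay": 0,"az": 0,"x": 0,"y": 0,"z": 0,"grip": 1.5},
    {"ax": 0,"ay": 0,"az": 0,"x": 0,"y": 0,"z": 0,"grip": 1.5},
    {"ax": 0,"ay": 0,"az": 0,"x": 0,"y": 0,"z": 0,"grip": 1.5},
    {"ax": 0,"ay": 0,"az": 0,"x": 0,"y": 0,"z": 0,"grip": 1.5},
    {"ax": 0,"ay": 0,"az": 0,"x": 0,"y": 0,"z": 0,"grip": 1.5},
    {"ax": 0,"ay": 0,"az": 0,"x": 0,"y": 0,"z": 0,"grip": 1.5},
  ],
)

```text
time_s: 8.7
tcp_pos: [0.5057, 0.2556, 0.1084]
tcp_rot: [0.999, -0.032, 0.0, -0.0]
wrist_force: [-1.0, -1.0, 4.7]
gripper_width: 0.0171
finger_force: 59.9
```

send_rows(
  rows=[
    {"ax": 0,"ay": 0,"az": 0,"x": 0,"y": 0,"z": 0,"grip": 2},
    {"ax": 0,"ay": 0,"az": 0,"x": 0,"y": 0,"z": 0,"grip": 2.5},
    {"ax": 0,"ay": 0,"az": 0,"x": 0,"y": 0,"z": 0,"grip": 3},
    {"ax": 0,"ay": 0,"az": 0,"x": 0,"y": 0,"z": 0,"grip": 5},
    {"ax": 0,"ay": 0,"az": 0,"x": 0,"y": 0,"z": 0,"grip": 5},
    {"ax": 0,"ay": 0,"az": 0,"x": 0,"y": 0,"z": 0,"grip": 5},
    {"ax": 0,"ay": 0,"az": 0,"x": 0,"y": 0,"z": -1,"grip": 5},
    {"ax": 0,"ay": 0,"az": 0,"x": 0,"y": 0,"z": -2,"grip": 5},
    {"ax": 0,"ay": 0,"az": 0,"x": 0,"y": 0,"z": -3,"grip": 5},
    {"ax": 0,"ay": 0,"az": 0,"x": 0,"y": 0,"z": -3,"grip": 5},
  ],
)

```text
time_s: 9.7
tcp_pos: [0.5052, 0.2555, 0.1992]
tcp_rot: [0.999, -0.032, -0.0, 0.0]
wrist_force: [0.3, -0.5, 0.1]
gripper_width: 0.0497
finger_force: 0.0
```

Run:
```python
from h import *
go([.502,-.2995,.20])
a=cam('side');b=cam('scene');w=cam('wrist')
for c in(a,b,w):
    P=cloud(c);C=c['color'].astype(int);m=(C[...,0]-C[...,2]>15)&(C[...,0]<150)&(abs(P[...,0]-.505)<.04)&(abs(P[...,1]-.256)<.04)&(P[...,2]>.09)&(P[...,2]<.17)
    q=P[m]
    if len(q): print(len(q),q.min(0).round(4),q.max(0).round(4),np.percentile(q[:,2],98));t=q[q[:,2]>np.percentile(q[:,2],98)-.005];print('top',((t.min(0)+t.max(0))/2).round(4),len(t))
cv2.imwrite('pics/m6.png',cv2.resize(np.hstack([a['color'][190:320,200:360,::-1],w['color'][100:230,240:400,::-1]]),None,fx=2.5,fy=2.5,interpolation=2))
```

```text
tcp [0.5052 0.2555 0.1992] t 9.7 grip 0.0496881189779904 0.0 F [ 0.3 -0.5  0.1]
tool shift cm [ 3.25 55.4  -0.07] yaw -3.69 zaxis [-5.e-04 -1.e-04 -1.e+00]
300 [0.4861 0.2372 0.0994] [0.5247 0.2774 0.1357] 0.13488608606532038
top [0.5051 0.2573 0.133 ] 63
154 [0.486  0.2333 0.0998] [0.5242 0.2724 0.1367] 0.134854891362002
top [0.5058 0.2521 0.1335] 36
1189 [0.488  0.2366 0.0998] [0.5246 0.2752 0.1338] 0.13295990208512898
top [0.5059 0.2555 0.1311] 498
```

View pics/m6.png

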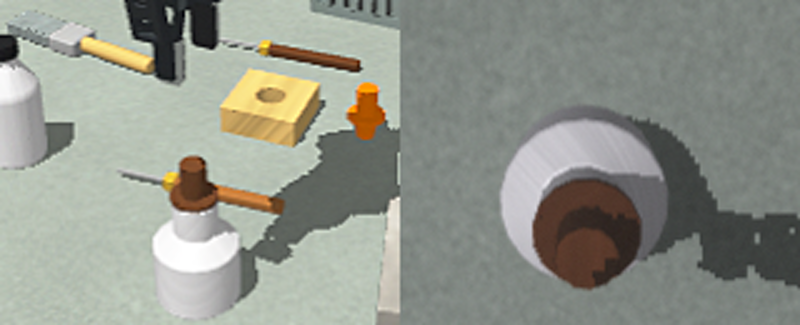

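The side crop (193,185) and the wrist crop (587,235) show the stopper flush, with its flange on the rim and the knob top at 0.133 as expected. Moving to the dust unit.

send_rows(
  rows=[
    {"ax": 0,"ay": 0,"az": 0,"x": 0,"y": 2,"z": -1,"grip": 8.5},
    {"ax": 0,"ay": 0,"az": 0,"x": 0.25,"y": 4.5,"z": 0,"grip": 8.5},
    {"ax": 0,"ay": 0,"az": 0,"x": 0.25,"y": 4.5,"z": 0,"grip": 8.5},
    {"ax": 0,"ay": 0,"az": 0,"x": 0.25,"y": 4.5,"z": 0,"grip": 8.5},
    {"ax": 0,"ay": 0,"az": 0,"x": 0.25,"y": 4.5,"z": 0,"grip": 8.5},
    {"ax": 0,"ay": 0,"az": 0,"x": 0.25,"y": 4.5,"z": 0,"grip": 8.5},
    {"ax": 0,"ay": 0,"az": 0,"x": 0.25,"y": 4.5,"z": 0,"grip": 8.5},
    {"ax": 0,"ay": 0,"az": 0,"x": 0.25,"y": 4.5,"z": 0,"grip": 8.5},
    {"ax": 0,"ay": 0,"az": 0,"x": 0.25,"y": 4.5,"z": 0,"grip": 8.5},
    {"ax": 0,"ay": 0,"az": 0,"x": 0.25,"y": 4.5,"z": 0,"grip": 8.5},
  ],
)

```text
time_s: 10.85
tcp_pos: [0.4994, -0.1714, 0.207]
tcp_rot: [0.999, -0.032, -0.001, -0.001]
wrist_force: [1.3, -0.2, -0.2]
gripper_width: 0.085
finger_force: 0.0
```

send_rows(
  rows=[
    {"ax": 0,"ay": 0,"az": 0,"x": 0.25,"y": 4.5,"z": 0,"grip": 8.5},
    {"ax": 0,"ay": 0,"az": 0,"x": 0.25,"y": 4.5,"z": 0,"grip": 8.5},
    {"ax": 0,"ay": 0,"az": 0,"x": 0.25,"y": 3.4,"z": 0,"grip": 8.5},
    {"ax": 0,"ay": 0,"az": 0,"x": 0,"y": 0,"z": 0,"grip": 8.5},
    {"ax": 0,"ay": 0,"az": 0,"x": 0,"y": 0,"z": 0,"grip": 8.5},
    {"ax": 0,"ay": 0,"az": 0,"x": 0,"y": 0,"z": 0,"grip": 8.5},
    {"ax": 0,"ay": 0,"az": 0,"x": 0,"y": 0,"z": 0,"grip": 8.5},
    {"ax": 0,"ay": 0,"az": 0,"x": 0,"y": 0,"z": 0,"grip": 8.5},
    {"ax": 0,"ay": 0,"az": 0,"x": 0,"y": 0,"z": 0,"grip": 8.5},
    {"ax": 0,"ay": 0,"az": 0,"x": 0,"y": 0,"z": 0,"grip": 8.5},
  ],
)

```text
time_s: 11.85
tcp_pos: [0.5002, -0.2937, 0.2081]
tcp_rot: [0.999, -0.032, 0.0, 0.0]
wrist_force: [-0.7, -0.9, -1.3]
gripper_width: 0.0851
finger_force: 0.0
```

Run:
```python
from h import *
c=cam('wrist');save(c,'w7.png')
o=cloud(c).reshape(-1,3)
for z0,z1 in((.108,.12),(.055,.064)):
    Q=o[(o[:,2]>z0)&(o[:,2]<z1)&(abs(o[:,0]-.502)<.09)&(abs(o[:,1]+.2995)<.08)];print(len(Q))
    if len(Q)>5: print(cv2.minAreaRect((Q[:,:2]*1000).astype(np.float32)),np.median(Q,0))
go([.502,-.2995,.081])
```

```text
506
((501.05517578125, -299.865478515625), (57.419673919677734, 36.22315979003906), 86.2918472290039) [ 0.50232228 -0.3221329   0.11370871]
8722
((500.9669189453125, -300.0056457519531), (110.38824462890625, 129.28488159179688), 86.26708984375) [ 0.51794451 -0.2996945   0.05893273]
tcp [ 0.5002 -0.2939  0.2081] t 11.9 grip 0.08517251685898902 0.0 F [ 0.3 -0.2 -0.5]
tool shift cm [ 0.22  0.54 12.71] yaw -3.66 zaxis [ 1.e-04 -1.e-04 -1.e+00]
```

View pics/w7.png

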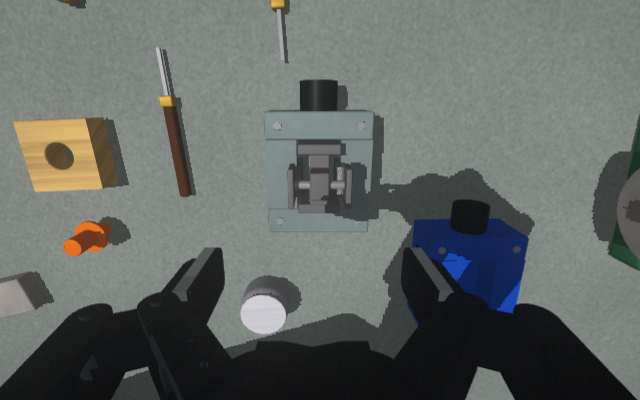

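The cassette's catch plates at (291,187) and (347,187) give a centre of (0.501, -0.300) and yaw -3.7°. That is 0.6 cm off along y. Correcting, then going down.

send_rows(
  rows=[
    {"ax": 0,"ay": 0,"az": 0,"x": 0.13,"y": 0.61,"z": 1,"grip": 8.5},
    {"ax": 0,"ay": 0,"az": 0,"x": 0,"y": 0,"z": 2,"grip": 8.5},
    {"ax": 0,"ay": 0,"az": 0,"x": 0,"y": 0,"z": 2,"grip": 8.5},
    {"ax": 0,"ay": 0,"az": 0,"x": 0,"y": 0,"z": 1,"grip": 8.5},
    {"ax": 0,"ay": 0,"az": 0,"x": 0,"y": 0,"z": 1.5,"grip": 8.5},
    {"ax": 0,"ay": 0,"az": 0,"x": 0,"y": 0,"z": 2,"grip": 8.5},
    {"ax": 0,"ay": 0,"az": 0,"x": 0,"y": 0,"z": 1.5,"grip": 8.5},
    {"ax": 0,"ay": 0,"az": 0,"x": 0,"y": 0,"z": 1,"grip": 8.5},
    {"ax": 0,"ay": 0,"az": 0,"x": 0,"y": 0,"z": 0.6,"grip": 8.5},
    {"ax": 0,"ay": 0,"az": 0,"x": 0,"y": 0,"z": 0,"grip": 8.5},
  ],
)

```text
time_s: 12.9
tcp_pos: [0.5007, -0.3004, 0.0812]
tcp_rot: [0.999, -0.032, -0.0, -0.0]
wrist_force: [-0.2, -0.0, -0.1]
gripper_width: 0.0848
finger_force: 0.0
```

Run:
```python
from h import *
go([.501,-.2998,.081])
```

```text
tcp [ 0.5007 -0.3004  0.0812] t 12.9 grip 0.08482364128380897 0.0 F [-0.2 -0.  -0.1]
tool shift cm [ 0.03 -0.06  0.02] yaw -3.7 zaxis [-9.e-04  8.e-04 -1.e+00]
```

send_rows(
  rows=[
    {"ax": 0,"ay": 0,"az": 0,"x": 0,"y": -0.05,"z": 0.3,"grip": 7},
    {"ax": 0,"ay": 0,"az": 0,"x": 0,"y": 0,"z": 0,"grip": 6},
    {"ax": 0,"ay": 0,"az": 0,"x": 0,"y": 0,"z": 0,"grip": 5.5},
    {"ax": 0,"ay": 0,"az": 0,"x": 0,"y": 0,"z": 0,"grip": 5},
    {"ax": 0,"ay": 0,"az": 0,"x": 0,"y": 0,"z": 0,"grip": 4.5},
    {"ax": 0,"ay": 0,"az": 0,"x": 0,"y": 0,"z": 0,"grip": 3.5},
    {"ax": 0,"ay": 0,"az": 0,"x": 0,"y": 0,"z": 0,"grip": 3.5},
    {"ax": 0,"ay": 0,"az": 0,"x": 0,"y": 0,"z": 0,"grip": 3.5},
    {"ax": 0,"ay": 0,"az": 0,"x": 0,"y": 0,"z": 0,"grip": 3.5},
    {"ax": 0,"ay": 0,"az": 0,"x": 0,"y": 0,"z": 0,"grip": 3.5},
  ],
)

```text
time_s: 13.9
tcp_pos: [0.5016, -0.3003, 0.0815]
tcp_rot: [0.999, -0.032, 0.001, 0.001]
wrist_force: [-2.7, 2.2, 14.9]
gripper_width: 0.0358
finger_force: 49.7
```

Squeezed to the stop, with about 50 N on the pads. Lifting gently at first.

send_rows(
  rows=[
    {"ax": 0,"ay": 0,"az": 0,"x": 0,"y": 0,"z": 0,"grip": 3},
    {"ax": 0,"ay": 0,"az": 0,"x": 0,"y": 0,"z": 0,"grip": 3},
    {"ax": 0,"ay": 0,"az": 0,"x": 0,"y": 0,"z": 0,"grip": 3},
    {"ax": 0,"ay": 0,"az": 0,"x": 0,"y": 0,"z": -0.2,"grip": 3},
    {"ax": 0,"ay": 0,"az": 0,"x": 0,"y": 0,"z": -0.3,"grip": 3},
    {"ax": 0,"ay": 0,"az": 0,"x": 0,"y": 0,"z": -0.5,"grip": 3},
    {"ax": 0,"ay": 0,"az": 0,"x": 0,"y": 0,"z": -0.5,"grip": 3},
    {"ax": 0,"ay": 0,"az": 0,"x": 0,"y": 0,"z": -0.5,"grip": 3},
    {"ax": 0,"ay": 0,"az": 0,"x": 0,"y": 0,"z": 0,"grip": 3},
    {"ax": 0,"ay": 0,"az": 0,"x": 0,"y": 0,"z": 0,"grip": 3},
  ],
)

```text
time_s: 14.9
tcp_pos: [0.501, -0.3, 0.099]
tcp_rot: [0.999, -0.032, 0.0, 0.0]
wrist_force: [0.0, 0.4, -2.4]
gripper_width: 0.0335
finger_force: 59.8
```

Run:
```python
from h import *
go([.501,-.2998,.225])
a=cam('side')['color'][90:210,300:440,::-1];w=cam('wrist')['color'][100:340,180:460,::-1]
cv2.imwrite('pics/m8.png',np.hstack([cv2.resize(a,None,fx=2,fy=2,interpolation=2),w]))
```

```text
tcp [ 0.501 -0.3    0.099] t 14.9 grip 0.033501125766102285 59.807994961738586 F [ 0.   0.4 -2.4]
tool shift cm [ -0.    -0.02 -12.6 ] yaw -3.7 zaxis [ 2.e-04 -2.e-04 -1.e+00]
```

View pics/m8.png

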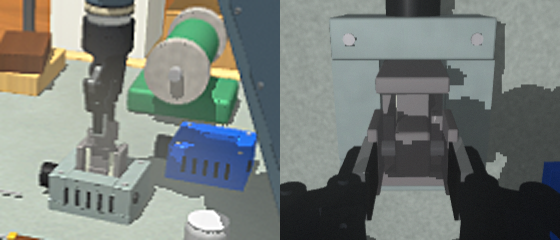

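The side crop (100,155) and the wrist crop (415,130) show the cassette rising level between the fingers. The wrist carries its 2 N weight. Lifting the rest of the way.

send_rows(
  rows=[
    {"ax": 0,"ay": 0,"az": 0,"x": 0,"y": 0,"z": -0.8,"grip": 3},
    {"ax": 0,"ay": 0,"az": 0,"x": 0,"y": 0,"z": -1.2,"grip": 3},
    {"ax": 0,"ay": 0,"az": 0,"x": 0,"y": 0,"z": -1.5,"grip": 3},
    {"ax": 0,"ay": 0,"az": 0,"x": 0,"y": 0,"z": -1.5,"grip": 3},
    {"ax": 0,"ay": 0,"az": 0,"x": 0,"y": 0,"z": -1.5,"grip": 3},
    {"ax": 0,"ay": 0,"az": 0,"x": 0,"y": 0,"z": -1.5,"grip": 3},
    {"ax": 0,"ay": 0,"az": 0,"x": 0,"y": 0,"z": -1.5,"grip": 3},
    {"ax": 0,"ay": 0,"az": 0,"x": 0,"y": 0,"z": -1.5,"grip": 3},
    {"ax": 0,"ay": 0,"az": 0,"x": 0,"y": 0,"z": -1,"grip": 3},
    {"ax": 0,"ay": 0,"az": 0,"x": 0,"y": 0,"z": -0.5,"grip": 3},
  ],
)

```text
time_s: 16.0
tcp_pos: [0.5014, -0.3003, 0.2257]
tcp_rot: [0.999, -0.032, 0.001, 0.001]
wrist_force: [-0.2, 0.4, -2.3]
gripper_width: 0.034
finger_force: 60.0
```

send_rows(
  rows=[
    {"ax": 0,"ay": 0,"az": 0,"x": 0,"y": 0,"z": 0,"grip": 3},
    {"ax": 0,"ay": 0,"az": 0,"x": 0,"y": 0,"z": 0,"grip": 3},
    {"ax": 0,"ay": 0,"az": 0,"x": 0,"y": 0,"z": 0,"grip": 3},
    {"ax": 0,"ay": 0,"az": 0,"x": 0,"y": 0,"z": 0,"grip": 3},
    {"ax": 0,"ay": 0,"az": 0,"x": 0,"y": 0,"z": 0,"grip": 3},
    {"ax": 0,"ay": 0,"az": 0,"x": 0,"y": 0,"z": 0,"grip": 3},
    {"ax": 0,"ay": 0,"az": 0,"x": 0,"y": 0,"z": 0,"grip": 3},
    {"ax": 0,"ay": 0,"az": 0,"x": 0,"y": 0,"z": 0,"grip": 3},
    {"ax": 0,"ay": 0,"az": 0,"x": 0,"y": 0,"z": 0,"grip": 3},
    {"ax": 0,"ay": 0,"az": 0,"x": 0,"y": 0,"z": 0,"grip": 3},
  ],
)

```text
time_s: 17.0
tcp_pos: [0.501, -0.3, 0.224]
tcp_rot: [0.999, -0.032, 0.0, 0.0]
wrist_force: [0.2, -0.5, -2.5]
gripper_width: 0.0337
finger_force: 60.0
```

Run:
```python
from h import *
go([.501,-.2998,.225])
a=cam('side');b=cam('scene')
for c in(a,b):
    P=cloud(c);m=(abs(P[...,0]-.501)<.045)&(abs(P[...,1]+.3)<.03)&(P[...,2]>.08)&(P[...,2]<.24);print(m.sum(),'zmin',P[m][:,2].min(),np.percentile(P[m][:,2],2))
cv2.imwrite('pics/m9.png',np.hstack([cv2.resize(a['color'][50:210,280:440,::-1],None,fx=2,fy=2,interpolation=2),cv2.resize(b['color'][130:290,150:310,::-1],None,fx=2,fy=2,interpolation=2)]))
```

```text
tcp [ 0.501 -0.3    0.224] t 17.0 grip 0.03374691564911557 60.03283381462097 F [ 0.2 -0.5 -2.5]
tool shift cm [ 0.   -0.02 -0.1 ] yaw -3.7 zaxis [ 1.e-04 -1.e-04 -1.e+00]
668 zmin 0.15711210400223546 0.16033040159294532
705 zmin 0.15750884202876336 0.16217222802982528
```

View pics/m9.png

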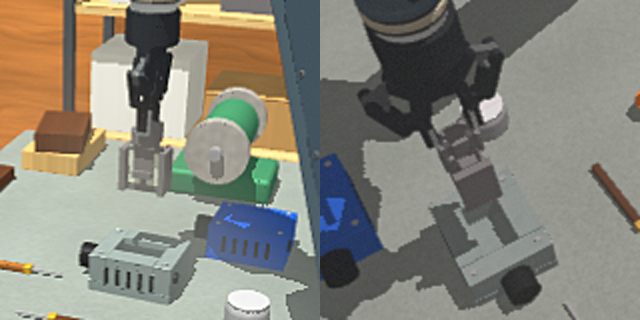

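The cassette hangs level at (145,170) in the side crop, clear of the empty unit, with its underside at about 0.16 m.

```bash
python3 -c "
from cell import arm
print(arm.finish_job())"
```

```text
the job is handed in; nothing more can be done
None
```

The job is handed in, with no verdict returned: the stopper is home in the open bottle and let go, and the arm holds the cassette by its squeezed catches, level and still, with its underside about 10 cm above the dust unit.

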